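# Wipe down the jar shaker's sprung platform

## Task

Take the wiper and press its pad well down on the sprung dish on top of the dispenser can to wet it, letting the dish come back up. Then wipe the shaker's platform in a slow stroke along its middle, from against the raised stop at one end to the open edge at the other, keeping the wiper square across the platform and pressing steadily so that the platform sinks about 1 cm on its springs all the way, never down to its stops. Put the wiper back upright in the middle of its rubber mat, and leave the jars and the loose lid where they are.

Things in the scene. Friction and masses are not known exactly. Their poses are not given: they have to be found in the camera images.
- wiper: Loose hand wiper, 0.3 kg, 120 x 50 mm, 69 mm high: a flat pad and white backing plate 120 (x) x 50 (y) x 18 mm with an upright wooden handle block 90 (x) x 24 (y) mm on top, from 18 to 69 mm up. Origin: centre of the pad's underside, z up, x along the long side. Grip the handle across its 24 mm. It starts upright on the mat.
- mat: Fixed black rubber mat, 160 (x) x 90 (y) x 6 mm, lying on the bench to one side of the shaker (either side). Origin: centre of its underside, x along its long side.
- dispenser: Fixed white dispenser can standing on the bench on the other side of the shaker, 84 mm in diameter, 112 mm high without the dish. Origin: centre of its underside.
- dish_top (a point): Centre of the flat top of the round sprung steel dish (72 mm in diameter) on the dispenser can, 138 mm above the bench when up; it moves with the dish.
- dish (a joint): How far the dish is pressed down, m: 0 up, 0.012 fully down. Its spring needs about 2 N to start and 6 N fully down, and brings it back up; count it as pressed beyond 0.007.
- shaker: Fixed jar shaker on the bench in front of the robot: a grey housing 170 (x) x 300 (y) x 50 mm high, carrying the platform on springs. Origin: centre of its underside.
- platform_top (a point): Centre of the upper face of the shaker's bare aluminium platform, 140 (x) x 300 (y) mm, 85 mm above the bench when unloaded; it sinks with the platform. Its y axis runs along the platform towards the raised stop, a bar 12 mm thick and 15 mm high along the edge at the +y end; the -y end is open. With the wiper's x along this x and its pad against the stop, the wiper's origin is at y = 0.113.
- platform (a joint): How far the platform is pressed down on its springs, m: 0 unloaded, 0.020 at its stops. It stays level; about 1 N to start moving, about 9 N at 0.010 and 17 N at 0.020.
- jar_a: Bystander: closed dark glass jar with black lid, 90 mm in diameter, 150 mm high, 0.7 kg. Origin: centre of its underside.
- jar_b: Bystander: a jar like jar_a.
- jar_lid: Bystander: loose black jar lid lying flat, 72 mm in diameter, 20 mm high. Origin: centre of its underside.
Mind the look-alikes: they are no part of the job. There is more than one size of the wiper; the one meant has the size given above.

How it is judged:
On the way, in this order (a step that is already met when the one before it is completed fails the run):
1. the dish is pressed down with the wiper (value of joint dish above 0.007 m and contact force between wiper and dispenser above 1 N), for 0.05 s.
2. the dish is let up again (value of joint dish below 0.003 m), for 0.05 s.
3. the wiper presses the platform down by 4 to 18.5 mm near the raised stop, square across it within 0.3 rad and within 20 mm of its middle line (y of wiper in the frame of platform_top between 0.08 and 0.13 m and value of joint platform between 0.004 and 0.0185 m and contact force between wiper and shaker above 1.5 N and x of wiper in the frame of platform_top between -0.02 and 0.02 m and angle between the x axis of wiper and the x axis of platform_top, either way round below 0.3 rad), for 0.12 s.
4. the stroke goes on, still pressing so, through the first quarter (y of wiper in the frame of platform_top between 0.045 and 0.075 m and value of joint platform between 0.004 and 0.0185 m and contact force between wiper and shaker above 1.5 N and x of wiper in the frame of platform_top between -0.02 and 0.02 m and angle between the x axis of wiper and the x axis of platform_top, either way round below 0.3 rad), for 0.12 s.
5. still pressing so, through the second quarter (y of wiper in the frame of platform_top between 0.005 and 0.035 m and value of joint platform between 0.004 and 0.0185 m and contact force between wiper and shaker above 1.5 N and x of wiper in the frame of platform_top between -0.02 and 0.02 m and angle between the x axis of wiper and the x axis of platform_top, either way round below 0.3 rad), for 0.12 s.
6. still pressing so, through the third quarter (y of wiper in the frame of platform_top between -0.035 and -0.005 m and value of joint platform between 0.004 and 0.0185 m and contact force between wiper and shaker above 1.5 N and x of wiper in the frame of platform_top between -0.02 and 0.02 m and angle between the x axis of wiper and the x axis of platform_top, either way round below 0.3 rad), for 0.12 s.
7. still pressing so, through the last quarter (y of wiper in the frame of platform_top between -0.075 and -0.045 m and value of joint platform between 0.004 and 0.0185 m and contact force between wiper and shaker above 1.5 N and x of wiper in the frame of platform_top between -0.02 and 0.02 m and angle between the x axis of wiper and the x axis of platform_top, either way round below 0.3 rad), for 0.12 s.
8. still pressing so, at the open end (y of wiper in the frame of platform_top between -0.16 and -0.085 m and value of joint platform between 0.004 and 0.0185 m and contact force between wiper and shaker above 1.5 N and x of wiper in the frame of platform_top between -0.02 and 0.02 m and angle between the x axis of wiper and the x axis of platform_top, either way round below 0.3 rad), for 0.12 s.
At the end, for the whole second after the job is handed in: The wiper lies released, upright (within 0.12 rad) and at rest on the mat with its centre within 30 mm of the mat's centre; dish and platform are back up (within 3 mm); the jars and the loose lid are within 30 mm of where they started (horizontal distance between wiper and mat below 0.03 m and z of wiper in the frame of mat between 0.003 and 0.01 m and angle between wiper's own z axis and vertical below 0.12 rad and linear speed of wiper below 0.02 m/s and contact force between the fingers and wiper below 0.1 N and value of joint each of dish, platform below 0.003 m and distance of each of jar_a, jar_b, jar_lid from where it was at the start of the episode below 0.03 m); the robot touches nothing.
It fails at once if the platform is driven to its stops (pressed beyond 18.5 mm) (value of joint platform above 0.0185 m).
It fails at once if a jar or the loose lid is moved by more than 30 mm (distance of any of jar_a, jar_b, jar_lid from where it was at the start of the episode above 0.03 m).
It also fails if it takes over 61 s, if anything falls off the work surface, if the arm or the gripper's body presses on something with over 40 N, if the wrist force passes 120 N, or if a joint passes its speed limit or range.

## Robot

A 7-joint arm with a two-finger parallel gripper is mounted at the origin on the work surface. World frame = base frame: x ahead of the robot, y to its left, z up, the work surface at z = 0. Lengths are in m, angles in rad, forces in N, time in s.
With the tool pointing down it reaches from about 0.4 to 0.875 m from the base axis. Payload 19.3 kg.
Tool frame: the origin (TCP) lies on the centre line of the jaws, within the pads' length; the fingertips stand 19 mm ahead of it and the grasp point (between the pads) is the TCP (r.nose_length is the z of the fingertips in the tool frame, in m); z points along the fingers, x is the direction in which the jaws open and shut, and the axes are right-handed (so a half turn about z gives the same grasp; the last joint's range is limited). The gripper opens to 85 mm and grips with 20 to 120 N. Pads are 22 mm wide; open, the fingers measure 114 mm over their backs; the gripper's body (76 mm by 85 mm) begins 54 mm behind the grasp point. The pads swing forward as they close: fully open they stand 13 mm farther back than shut.
Start: joints at [-1.291, 0.521, -0.036, 1.599, 0.021, 1.021, -0.113], TCP at [0.214, 0.587, 0.25] pointing down, gripper open.
Joint ranges: [-2.91, 2.91], [-0.3, 2.13], [-1.5, 1.42], [0.17, 2.43], [-1.26, 4.41], [0.16, 1.93], [-2.52, 2.52]. Speed limits (rad/s): [1.89, 1.89, 2.39, 2.39, 3.01, 3.01, 3.01].

## Interface

Orientations are given as [roll, pitch, yaw] about the fixed x, y, z axes, in that order (R = Rz(yaw) Ry(pitch) Rx(roll)).
In Python, from rig import r gives the robot as it stands.
- The arm moves only by the tool send_rows, never from a script. Its argument "series" is text: rows parted by semicolons, each of 6 numbers parted by spaces: the shift along the world's x, y, z in m, then the turn, a rotation vector about the world's x, y, z in degrees. A call has 1 to 10 rows; each row shifts and turns the commanded pose from where the row before left it; what a row does not reach is not made up. A row lasts 1/10 s, in which the tool goes at most 50 mm and 8.59 degrees, less where a joint would pass 70% of its speed; a pose out of reach is approached as far as the arm can. A call is refused whole if a number of a shift passes 0.05 or a number of a turn 8.59, either way. A call with a gripper value outside its range is refused whole. "claw" is the opening in per cent of the stroke, from 0 (shut) to 100 (fully open), set as the call begins (left out, the last holds). The fingers move at their own pace and stop on an object; the grip force is fixed at half the most. Time passes only in rows, so rows that do not move let the fingers close. It gives the time, the measured TCP pose, the force and the opening at its end, in the units of the state.
- r.get_state(): the state, without advancing time (a new reading comes with each control period).
- r.snapshot(name): name is "scene" or "side" or "wrist"; returns a dict with "pixels" (384x512x3 uint8, red, green, blue), "camera_matrix" (3x3 intrinsics, pixels), "eye" and "attitude" of the camera in the world. Camera axes: x right, y down, z forward; pixel columns grow to the right and rows downward; lengths in m; the calibration is good to about 2 mm. A picture is of the moment at which its call begins. There is no depth.
- r.close_job(): hands the job in, once; it reports no verdict.
The state is a dict: "clock": time; "qpos": joint angles; "qd": joint speeds; "effort": joint torques, N m; "eef_pos": TCP position; "tool_rot": TCP orientation; "force": force on the tool from outside, world axes, zero at the start; "ft_torque": the same for the moment, N m; "gripper_width": finger opening in m.
Only numpy, scipy, OpenCV 4.12 (cv2) and the standard library are available. Lean on these libraries where they do the work, as an engineer would, in place of code of your own. Each camera call takes 0.05 s, during which the arm holds its last target. There are 200 camera calls.

## Working session

There is one attempt and no reset: what is moved stays moved. The work goes in short steps, Python scripts to look and compute and a tool call to move; the robot and the scene stay as the last step left them, time stands still between calls to the robot, and variables do not carry over. Pictures are saved under pics/ and viewed, about 8 in all and at most 12, crops included, and the job is handed in when it is done.

Besides the shell and the picture viewer there is one more tool, called after ">>>" by a JSON object that holds its "op" and its "data". send_rows: Moves the arm, as the interface text tells. Its arguments: {"type":"object","properties":{"series":{"type":"string"},"claw":{"type":"number"}},"required":["series"]}

```bash
ls; mkdir -p pics; cat > h.py <<'E'
from rig import r
import numpy as np, cv2, pickle
from scipy.spatial.transform import Rotation as R
def snap(n,f):
    s=r.snapshot(n); cv2.imwrite(f'pics/{f}.png',s['pixels'][:,:,::-1]); pickle.dump(s,open(f'pics/{f}.pkl','wb')); return s
def rot(a):
    a=np.array(a); return a if a.shape==(3,3) else R.from_euler('xyz',a).as_matrix()
def ray(s,u,v,z):
    d=rot(s['attitude'])@np.linalg.inv(s['camera_matrix'])@[u,v,1.]; e=np.array(s['eye']); return e+d*(z-e[2])/d[2]
def proj(s,p):
    c=s['camera_matrix']@(rot(s['attitude']).T@(np.array(p).T-np.array(s['eye'])[:,None])); return (c[:2]/c[2]).T
E
python3 - <<'E'
from h import *
a=snap('scene','a');b=snap('side','b')
for s in(a,b): print(s['eye'],s['attitude'],s['camera_matrix'])
print(r.get_state())
E
```

```text
pics
[1.38341073 0.54562237 0.87825605] [-2.27153811 -0.02044327  2.11066576] [[372.08165699   0.         254.3742417 ]
 [  0.         372.08165699 192.703149  ]
 [  0.           0.           1.        ]]
[-0.02302797 -0.71602754  0.73158158] [-2.13539034  0.01328583 -0.63873215] [[405.2037077    0.         253.71144759]
 [  0.         405.2037077  189.19417799]
 [  0.           0.           1.        ]]
{'clock': 0.1, 'qpos': array([-1.29120951,  0.52195892, -0.03632479,  1.5999712 ,  0.02119399,
        1.02108131, -0.11281792]), 'qd': array([-1.26896065e-03, -1.51253349e-03, -1.01420390e-04, -1.94621639e-03,
        8.56766623e-04,  7.98614127e-04,  3.83759367e-06]), 'effort': array([ 3.71495247e-03, -9.28481269e+01,  1.98411986e+00, -3.70537055e+01,
        1.82638684e-02,  5.28297693e-03, -3.10875976e-05]), 'eef_pos': array([0.21411758, 0.58686965, 0.24977325]), 'tool_rot': array([3.14152413e+00, 1.03176707e-03, 1.22097551e+00]), 'force': array([ 0.09046733,  0.80855941, -0.38174647]), 'ft_torque': array([0.02429066, 0.01503531, 0.00209688]), 'gripper_width': 0.08520484948911401}
```

View pics/a.png

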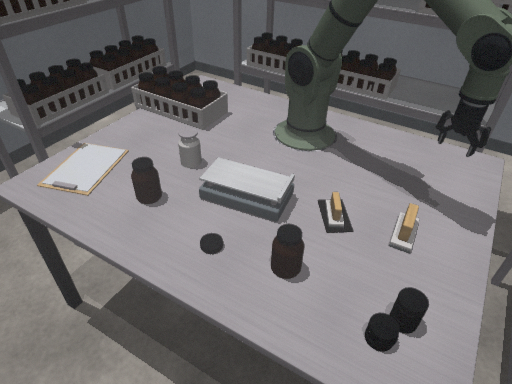

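View pics/b.png

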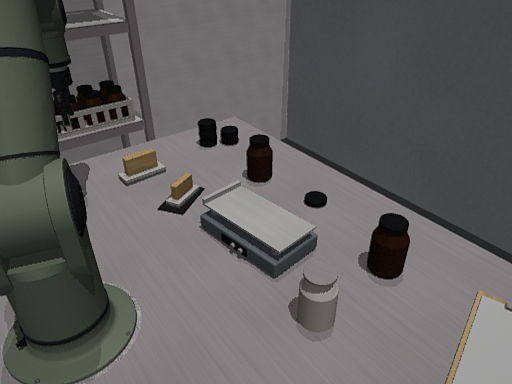

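The scene view shows two wipers: one on the black mat at (335,213) and a look-alike at (405,228) on the bare bench. The shaker is at (248,187), with its stop apparently toward +y, and the dispenser is at (190,150). The jars are at (146,181) and (287,252), and the loose lid is at (211,243). By the description I choose the one on the mat, and I'll check its size in close crops.

```bash
python3 - <<'E'
import cv2,numpy as np
a=cv2.imread('pics/a.png');b=cv2.imread('pics/b.png')
c=lambda i,x,y,w,h,k:cv2.resize(i[y:y+h,x:x+w],None,fx=k,fy=k,interpolation=cv2.INTER_CUBIC)
cv2.imwrite('pics/c.png',c(a,170,120,200,150,4))
cv2.imwrite('pics/d.png',c(b,150,160,200,150,4))
E
```

```text
(no output)
```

View pics/c.png

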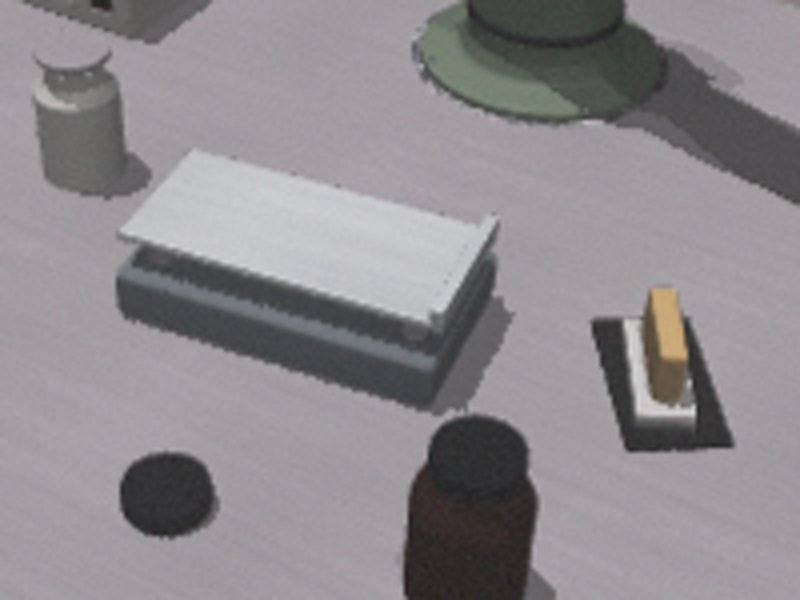

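View pics/d.png

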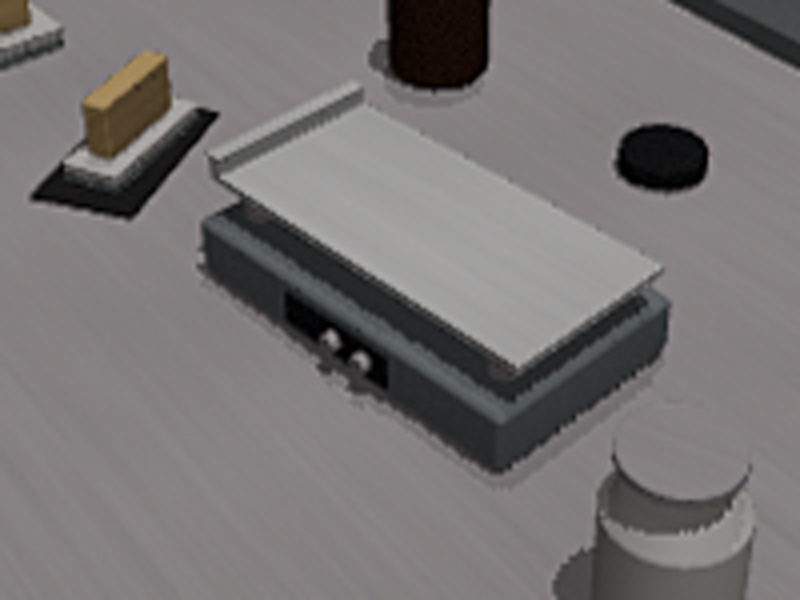

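```bash
cat > fit.py <<'E'
from h import *
from scipy.optimize import least_squares
a,b=[pickle.load(open(f'pics/{n}.pkl','rb')) for n in 'ab']
def pc(l,o): return [(x/4+o[0]-.375,y/4+o[1]-.375) for x,y in l]
C=(170,120);D=(150,160)
def fit(name,obs,x0):
    def f(p):
        c,s=np.cos(p[2]),np.sin(p[2]); e=[]
        for cam,o,pts,px in obs:
            P=[(p[0]+c*x-s*y,p[1]+s*x+c*y,z) for x,y,z in pts]
            e+=list((proj(cam,np.array(P))-np.array(pc(px,o))).ravel())
        return e
    q=least_squares(f,x0,loss='soft_l1'); print(name,q.x.round(4),np.round(f(q.x),1))
for l,o,cam,z in [([(592,320),(688,320),(733,445),(627,450)],C,a,.006),([(197,150),(120,236)],C,a,.085),([(72,55)],C,a,.138),
                ([(32,198),(130,216),(218,113)],D,b,.006),([(663,268),(517,370),(220,177)],D,b,.085),([(682,452)],D,b,.138),([(650,288),(676,288),(686,358),(658,362)],C,a,.075),([(83,100),(168,60)],D,b,.075)]:
    for u,v in pc(l,o): print(z,ray(cam,u,v,z)[:2].round(3))
E
python3 fit.py
```

```text
0.006 [0.399 0.24 ]
0.006 [0.353 0.313]
0.006 [0.481 0.401]
0.006 [0.532 0.329]
0.085 [ 0.463 -0.141]
0.085 [ 0.605 -0.122]
0.138 [ 0.459 -0.285]
0.006 [0.346 0.3  ]
0.006 [0.395 0.232]
0.006 [0.525 0.319]
0.085 [ 0.597 -0.135]
0.085 [ 0.459 -0.154]
0.085 [0.423 0.132]
0.138 [ 0.446 -0.301]
0.075 [0.412 0.29 ]
0.075 [0.401 0.308]
0.075 [0.479 0.347]
0.075 [0.496 0.33 ]
0.075 [0.4   0.301]
0.075 [0.482 0.315]
```

Crop c shows the mat with corners at (592,320), (688,320), (733,445) and (627,450), and the handle top around (668,324). Crop d shows the same wiper at (125,105), with the platform's stop at the left (mat) end. The handle top measures about 92 x 22 mm, which matches the wiper meant. The two cameras disagree by about 1 cm, so I'll refine with the wrist camera.

>>> {"op": "send_rows", "data": {"series": ".02 -.025 0 0 0 -8.5;.02 -.025 0 0 0 -8.5;.02 -.025 0 0 0 -8.5;.02 -.025 0 0 0 -8.5;.02 -.025 0 0 0 -8.5;.02 -.025 0 0 0 -8.5;.02 -.025 0 0 0 -8.5;.02 -.025 0 0 0 -8.5;.02 -.025 0 0 0 -8.5;.02 -.025 0 0 0 -8.5", "claw": 100}}

```text
clock: 1.1
eef_pos: [0.4147, 0.336, 0.2502]
tool_rot: [3.141, 0.0, -0.269]
force: [-0.3, -0.3, 0.0]
gripper_width: 0.0857
```

>>> {"op": "send_rows", "data": {"series": ".006 -.0045 0 0 0 -8.5;.006 -.0045 0 0 0 -8.5;.006 -.0045 0 0 0 -8.5;.006 -.0045 0 0 0 -8.5;.006 -.0045 0 0 0 -8.5;0 0 0 0 0 -6;0 0 0 0 0 0"}}

```text
clock: 1.8
eef_pos: [0.4441, 0.3145, 0.25]
tool_rot: [3.141, -0.0, -1.111]
force: [-0.3, 1.0, -0.8]
gripper_width: 0.0848
```

```bash
python3 - <<'E'
from h import *
s=snap('wrist','w1'); print(s['eye'],s['attitude'],s['camera_matrix'][0])
st=r.get_state(); print(st['eef_pos'],st['tool_rot'],st['qpos'],st['force'])
E
```

```text
[0.51591093 0.34986735 0.37291139] [ 2.82040269e+00 -2.75434497e-04 -1.11004660e+00] [274.48420665   0.         252.63776808]
[0.44399322 0.31471644 0.25003818] [ 3.14109807e+00 -3.94805301e-04 -1.10649123e+00] [-1.15621927  0.45340747  0.59332982  1.83663296 -0.30670363  0.94444734
 -1.53401607] [-0.5906191 -0.1372225  0.1486166]
```

View pics/w1.png

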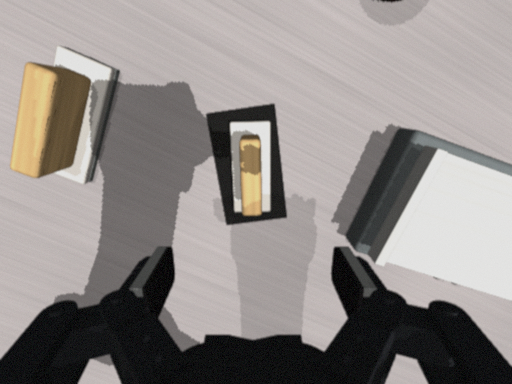

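The wrist view shows the handle at (251,176), the backing plate at (230–272,121–213), the mat at (208–286,104–223) and the platform's stop end near (400,200).

```bash
python3 - <<'E'
from h import *
s=pickle.load(open('pics/w1.pkl','rb'))
for n,z,l in [('mat',.006,[(208,114),(274,104),(286,216),(227,223)]),('plate',.024,[(230,122),(270,121),(272,211),(235,213)]),('handle',.075,[(240,140),(260,138),(261,215),(243,216)])]:
    P=np.array([ray(s,u,v,z)[:2] for u,v in l]); print(n,P.round(4).tolist(),P.mean(0).round(4), 'long',[(np.linalg.norm(d).round(3),np.arctan2(d[1],d[0]).round(3)) for d in (P[0]-P[3],P[1]-P[2])],'short',[(np.linalg.norm(d).round(3)) for d in (P[0]-P[1],P[3]-P[2])])
im=cv2.imread('pics/w1.png')
cv2.imwrite('pics/w1c.png',cv2.resize(im[90:240,190:390],None,fx=4,fy=4,interpolation=cv2.INTER_CUBIC))
E
```

```text
mat [[0.478, 0.3949], [0.5264, 0.3247], [0.3978, 0.2372], [0.3498, 0.3091]] [0.438  0.3165] long [(np.float64(0.154), np.float64(0.59)), (np.float64(0.156), np.float64(0.597))] short [np.float64(0.085), np.float64(0.086)]
plate [[0.4832, 0.3647], [0.5061, 0.3211], [0.4016, 0.2635], [0.3764, 0.3075]] [0.4418 0.3142] long [(np.float64(0.121), np.float64(0.491)), (np.float64(0.119), np.float64(0.504))] short [np.float64(0.049), np.float64(0.051)]
handle [[0.4757, 0.345], [0.4872, 0.3267], [0.4081, 0.2853], [0.3976, 0.3037]] [0.4421 0.3152] long [(np.float64(0.088), np.float64(0.486)), (np.float64(0.089), np.float64(0.482))] short [np.float64(0.022), np.float64(0.021)]
```

View pics/w1c.png

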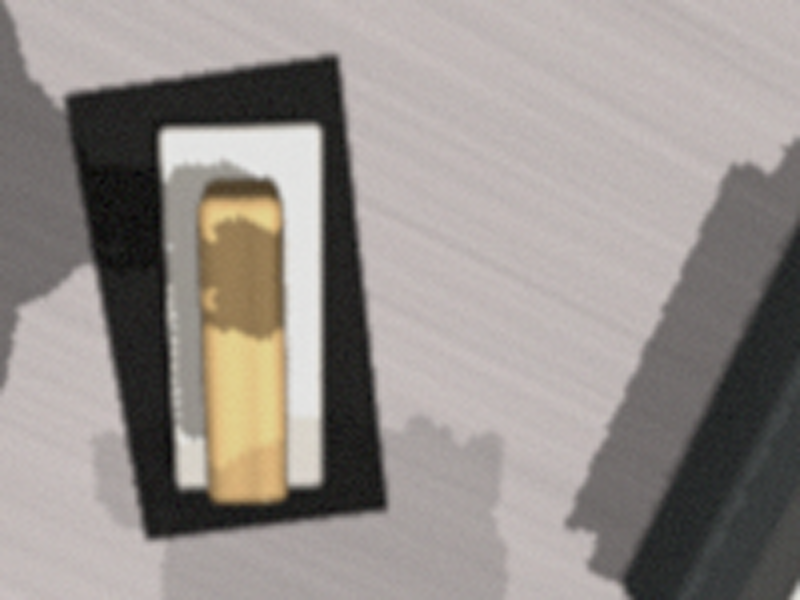

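>>> {"op": "send_rows", "data": {"series": "-.002 0 -.02 0 0 1.3;0 0 -.03 0 0 0;0 0 -.03 0 0 0;0 0 -.03 0 0 0;0 0 -.03 0 0 0;0 0 -.02 0 0 0;0 0 -.015 0 0 0;0 0 -.01 0 0 0;0 0 -.01 0 0 0;0 0 0 0 0 0"}}

```text
clock: 2.85
eef_pos: [0.442, 0.3146, 0.0546]
tool_rot: [3.141, 0.0, -1.086]
force: [-0.6, 0.9, 0.4]
gripper_width: 0.0855
```

>>> {"op": "send_rows", "data": {"series": "0 0 0 0 0 0;0 0 0 0 0 0;0 0 0 0 0 0;0 0 0 0 0 0;0 0 0 0 0 0;0 0 0 0 0 0;0 0 0 0 0 0;0 0 0 0 0 0", "claw": 0}}

```text
clock: 3.65
eef_pos: [0.4423, 0.3149, 0.0557]
tool_rot: [-3.141, 0.0, -1.086]
force: [-1.7, 0.3, 7.5]
gripper_width: 0.0233
```

>>> {"op": "send_rows", "data": {"series": "0 0 .005 0 0 0;0 0 .01 0 0 0;0 0 .02 0 0 0;0 0 .025 0 0 0;0 0 .03 0 0 0;0 0 .03 0 0 0;0 0 .03 0 0 0;0 0 .025 0 0 0;0 0 .015 0 0 0;0 0 .005 0 0 0"}}

```text
clock: 4.65
eef_pos: [0.4425, 0.3147, 0.2523]
tool_rot: [-3.139, 0.001, -1.086]
force: [0.3, 0.3, -4.1]
gripper_width: 0.0235
```

>>> {"op": "send_rows", "data": {"series": ".003 -.02 0 0 0 -2;.003 -.04 0 0 0 -2;.003 -.05 0 0 0 -2;.003 -.05 0 0 0 -2;.003 -.05 0 0 0 -2;.003 -.05 0 0 0 -2;.003 -.05 0 0 0 -2;.003 -.04 0 0 0 -2;.003 -.03 0 0 0 -2;.003 -.015 0 0 0 -2"}}

```text
clock: 5.65
eef_pos: [0.4711, -0.0832, 0.25]
tool_rot: [3.141, -0.0, -1.441]
force: [0.2, 1.2, -3.2]
gripper_width: 0.0235
```

>>> {"op": "send_rows", "data": {"series": "0 0 0 0 0 0;0 0 0 0 0 0;0 0 0 0 0 0"}}

```text
clock: 5.95
eef_pos: [0.4718, -0.0792, 0.25]
tool_rot: [3.141, 0.0, -1.434]
force: [-0.8, -0.5, -4.2]
gripper_width: 0.023
```

```bash
python3 - <<'E'
from h import *
s=snap('wrist','w2'); st=r.get_state(); print(st['eef_pos'],st['tool_rot'],st['force'],st['ft_torque'],st['gripper_width'])
print(proj(s,np.array([(.452,-.293,.138),(.511,.0105,.085)])))
im=cv2.imread('pics/w2.png')
cv2.imwrite('pics/w2.png',cv2.resize(im,None,fx=1.5,fy=1.5,interpolation=cv2.INTER_CUBIC))
E
```

```text
[ 0.47194486 -0.07908726  0.25008432] [ 3.14109912e+00  3.96454110e-04 -1.43395102e+00] [ 0.26204208  0.3919342  -3.36361151] [-0.00806206  0.0267665  -0.0157899 ] 0.02366021131286476
[[469.76505312 244.24356605]
 [170.96401176 132.27768814]]
```

View pics/w2.png

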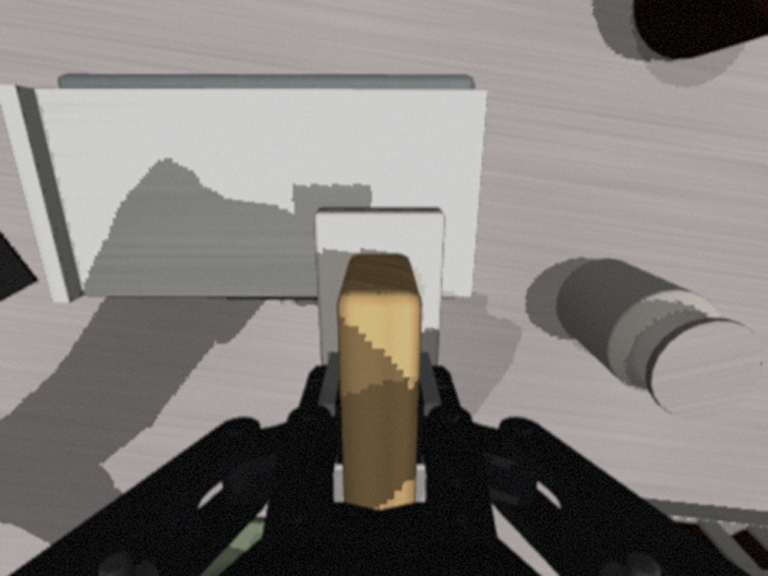

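The wrist view (1.5x) shows the dish at (708,367), the platform's open-end corners at (486,92) and (472,297), and the stop's outer corners at (3,86) and (58,301). The wiper is held square.

```bash
python3 - <<'E'
from h import *
s=pickle.load(open('pics/w2.pkl','rb'))
f=lambda u,v,z: ray(s,(u+.5)/1.5-.5,(v+.5)/1.5-.5,z)[:2].round(4)
print('dish',f(708,367,.138))
A,B=f(486,92,.085),f(472,297,.085);print('open',A,B,np.linalg.norm(A-B),np.arctan2(*(A-B)[::-1]))
C,D=f(3,86,.1),f(58,301,.1);print('stop',C,D,np.linalg.norm(C-D),np.arctan2(*(C-D)[::-1]),'len',np.linalg.norm((A+B-C-D)/2),'ctr',(A+B+C+D)/4)
d=(C+D-A-B)/2;print('yaw',np.arctan2(-d[0],d[1]))
a,b=f(317,212,.218),f(444,212,.218);print('plate end',a,b,(a+b)/2,np.linalg.norm(a-b), 'along',((a+b)/2-[.4719,-.0791])@[np.cos(.137),np.sin(.137)])
E
```

```text
dish [ 0.452  -0.2951]
open [ 0.5976 -0.1308] [ 0.4612 -0.1506] 0.13782960494755836 0.14415438711315437
stop [0.5587 0.16  ] [0.4229 0.142 ] 0.1369877366774121 0.131779704181728 len 0.29424284188404654 ctr [0.5101  0.00515]
yaw 0.1315633681338411
plate end [ 0.5278 -0.0487] [ 0.5343 -0.0956] [ 0.53105 -0.07215] 0.04734828402381653 along 0.05954494880400092
```

>>> {"op": "send_rows", "data": {"series": "-.002 -.015 0 0 0 0;-.002 -.025 0 0 0 0;-.002 -.03 0 0 0 0;-.002 -.03 0 0 0 0;-.002 -.03 0 0 0 0;-.002 -.03 -.005 0 0 0;-.002 -.025 -.01 0 0 0;-.002 -.02 -.01 0 0 0;-.002 -.01 -.015 0 0 0;-.002 0 -.012 0 0 0"}}

```text
clock: 7.0
eef_pos: [0.4519, -0.2955, 0.1975]
tool_rot: [3.141, -0.0, -1.436]
force: [0.1, 0.9, -3.7]
gripper_width: 0.0236
```

>>> {"op": "send_rows", "data": {"series": "0 0 -.004 0 0 0;0 0 -.004 0 0 0;0 0 -.004 0 0 0;0 0 -.002 0 0 0;0 0 -.002 0 0 0;0 0 0 0 0 0;0 0 0 0 0 0"}}

```text
clock: 7.7
eef_pos: [0.4524, -0.2949, 0.1825]
tool_rot: [-3.141, -0.0, -1.435]
force: [1.1, 1.9, 0.4]
gripper_width: 0.0236
```

>>> {"op": "send_rows", "data": {"series": "0 0 -.002 0 0 0;0 0 -.002 0 0 0;0 0 -.001 0 0 0;0 0 0 0 0 0;0 0 0 0 0 0;0 0 0 0 0 0"}}

```text
clock: 8.3
eef_pos: [0.4523, -0.295, 0.1774]
tool_rot: [-3.141, -0.0, -1.435]
force: [1.8, 1.3, 1.8]
gripper_width: 0.0231
```

>>> {"op": "send_rows", "data": {"series": "0 0 0 0 0 0;0 0 0 0 0 0"}}

```text
clock: 8.5
eef_pos: [0.4523, -0.295, 0.1774]
tool_rot: [-3.141, -0.0, -1.435]
force: [3.9, 1.0, 1.2]
gripper_width: 0.0233
```

>>> {"op": "send_rows", "data": {"series": "0 0 -.0012 0 0 0;0 0 0 0 0 0;0 0 0 0 0 0;0 0 .003 0 0 0;0 0 .005 0 0 0;0 0 .01 0 0 0;0 0 .015 0 0 0;0 0 .015 0 0 0;0 0 .01 0 0 0;0 0 .005 0 0 0"}}

```text
clock: 9.5
eef_pos: [0.4521, -0.295, 0.24]
tool_rot: [-3.141, -0.0, -1.436]
force: [0.3, 0.3, -4.2]
gripper_width: 0.0232
```

>>> {"op": "send_rows", "data": {"series": ".0044 .02 0 0 0 0;.0044 .04 0 0 0 0;.0044 .05 0 0 0 0;.0044 .05 0 0 0 0;.0044 .05 0 0 0 0;.0044 .05 0 0 0 0;.0044 .05 0 0 0 0;.0044 .04 0 0 0 0;.0044 .035 0 0 0 0;.0044 .02 0 0 0 0"}}

```text
clock: 10.5
eef_pos: [0.4956, 0.1123, 0.2387]
tool_rot: [3.141, 0.0, -1.432]
force: [0.4, -0.8, -3.6]
gripper_width: 0.0234
```

>>> {"op": "send_rows", "data": {"series": "0 .003 -.01 0 0 0;0 0 -.02 0 0 0;0 0 -.02 0 0 0;0 0 -.02 0 0 0;0 0 -.01 0 0 0;0 0 0 0 0 0;0 0 0 0 0 0"}}

```text
clock: 11.2
eef_pos: [0.4963, 0.1117, 0.1595]
tool_rot: [-3.141, -0.0, -1.436]
force: [0.1, -0.8, -3.3]
gripper_width: 0.0233
```

```bash
python3 - <<'E'
from h import *
s=snap('side','s3'); st=r.get_state(); print(st['eef_pos'],st['tool_rot'],st['force'])
im=cv2.imread('pics/s3.png')
cv2.imwrite('pics/s3.png',cv2.resize(im[110:290,170:370],None,fx=3.3,fy=3.3,interpolation=cv2.INTER_CUBIC))
E
```

```text
[0.49646057 0.11191388 0.15978133] [-3.14078976e+00  1.02782367e-04 -1.43581069e+00] [-1.09620557  0.11365877 -3.78683453]
```

View pics/s3.png

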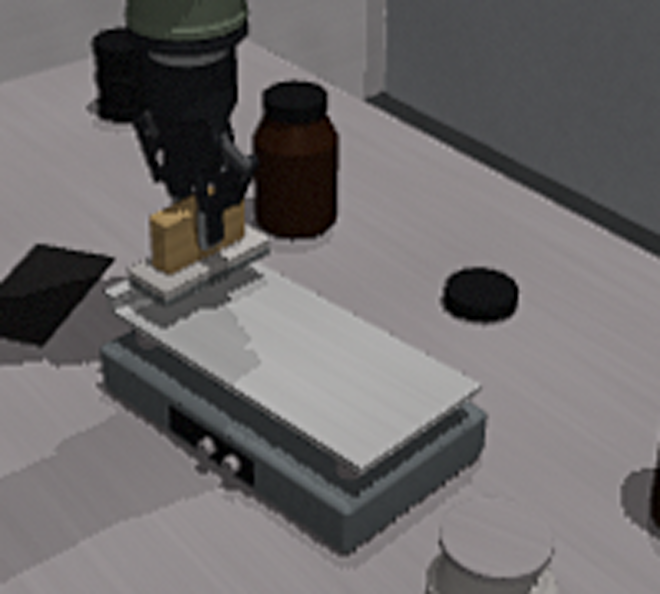

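The pad at (195,265) hovers over the stop end, square across the platform, and the dish is back up. I'll lower it while watching the force.

>>> {"op": "send_rows", "data": {"series": "0 0 -.005 0 0 0;0 0 -.005 0 0 0;0 0 -.004 0 0 0;0 0 -.003 0 0 0;0 0 -.002 0 0 0;0 0 0 0 0 0;0 0 0 0 0 0"}}

```text
clock: 11.95
eef_pos: [0.4961, 0.1121, 0.1401]
tool_rot: [-3.142, -0.0, -1.436]
force: [0.3, 0.4, -2.7]
gripper_width: 0.0232
```

>>> {"op": "send_rows", "data": {"series": "0 0 -.002 0 0 0;0 0 -.002 0 0 0;0 0 -.002 0 0 0;0 0 -.002 0 0 0;0 0 0 0 0 0;0 0 0 0 0 0"}}

```text
clock: 12.55
eef_pos: [0.4961, 0.1122, 0.1321]
tool_rot: [3.142, 0.0, -1.435]
force: [-0.9, 0.4, -0.4]
gripper_width: 0.0231
```

>>> {"op": "send_rows", "data": {"series": "-.0002 .0015 0 0 0 0;-.0002 .0015 0 0 0 0;-.0002 .0015 0 0 0 0;0 0 0 0 0 0"}}

```text
clock: 12.95
eef_pos: [0.4955, 0.1169, 0.1321]
tool_rot: [-3.141, 0.0, -1.435]
force: [0.6, 1.0, -0.1]
gripper_width: 0.0232
```

>>> {"op": "send_rows", "data": {"series": "0 0 -.002 0 0 0;0 0 -.002 0 0 0;0 0 -.002 0 0 0;0 0 -.001 0 0 0;0 0 0 0 0 0;0 0 0 0 0 0;0 0 0 0 0 0"}}

```text
clock: 13.65
eef_pos: [0.4956, 0.1169, 0.1252]
tool_rot: [-3.141, 0.0, -1.435]
force: [-0.2, 4.4, 4.5]
gripper_width: 0.023
```

>>> {"op": "send_rows", "data": {"series": ".0007 -.005 0 0 0 0;.0007 -.005 0 0 0 0;.0007 -.005 0 0 0 0;.0007 -.005 0 0 0 0;.0007 -.005 0 0 0 0;.0007 -.005 0 0 0 0;.0007 -.005 0 0 0 0;.0007 -.005 0 0 0 0;.0007 -.005 0 0 0 0;.0007 -.005 0 0 0 0"}}

```text
clock: 14.65
eef_pos: [0.5025, 0.0662, 0.1251]
tool_rot: [3.142, 0.0, -1.435]
force: [0.4, 4.3, 4.9]
gripper_width: 0.0234
```

>>> {"op": "send_rows", "data": {"series": ".0007 -.005 0 0 0 0;.0007 -.005 0 0 0 0;.0007 -.005 0 0 0 0;.0007 -.005 0 0 0 0;.0007 -.005 0 0 0 0;.0007 -.005 0 0 0 0;.0007 -.005 0 0 0 0;.0007 -.005 0 0 0 0;.0007 -.005 0 0 0 0;.0007 -.005 0 0 0 0"}}

```text
clock: 15.65
eef_pos: [0.5095, 0.0162, 0.1251]
tool_rot: [3.142, 0.0, -1.435]
force: [-1.9, 4.4, 4.8]
gripper_width: 0.0235
```

>>> {"op": "send_rows", "data": {"series": ".0007 -.005 0 0 0 0;.0007 -.005 0 0 0 0;.0007 -.005 0 0 0 0;.0007 -.005 0 0 0 0;.0007 -.005 0 0 0 0;.0007 -.005 0 0 0 0;.0007 -.005 0 0 0 0;.0007 -.005 0 0 0 0;.0007 -.005 0 0 0 0;.0007 -.005 0 0 0 0"}}

```text
clock: 16.65
eef_pos: [0.5165, -0.0338, 0.1251]
tool_rot: [3.142, 0.0, -1.435]
force: [-0.6, 5.1, 4.4]
gripper_width: 0.0232
```

>>> {"op": "send_rows", "data": {"series": ".0007 -.005 0 0 0 0;.0007 -.005 0 0 0 0;.0007 -.005 0 0 0 0;.0007 -.005 0 0 0 0;.0007 -.005 0 0 0 0;.0007 -.005 0 0 0 0;.0007 -.005 0 0 0 0;.0007 -.005 0 0 0 0;.0007 -.005 0 0 0 0;.0007 -.005 0 0 0 0"}}

```text
clock: 17.65
eef_pos: [0.5235, -0.0838, 0.1251]
tool_rot: [-3.142, 0.0, -1.436]
force: [-0.6, 4.3, 5.3]
gripper_width: 0.0236
```

>>> {"op": "send_rows", "data": {"series": ".0007 -.005 0 0 0 0;.0007 -.005 0 0 0 0;.0007 -.005 0 0 0 0;.0007 -.005 0 0 0 0;.0005 -.003 0 0 0 0;0 0 0 0 0 0;0 0 0 0 0 0;0 0 0 0 0 0"}}

```text
clock: 18.45
eef_pos: [0.5269, -0.1071, 0.1252]
tool_rot: [-3.141, -0.001, -1.436]
force: [0.4, -5.1, 4.4]
gripper_width: 0.0237
```

>>> {"op": "send_rows", "data": {"series": "0 0 .003 0 0 0;0 0 .005 0 0 0;0 0 .01 0 0 0;0 0 .02 0 0 0;0 0 .025 0 0 0;0 0 .025 0 0 0;0 0 .02 0 0 0;0 0 .01 0 0 0;0 0 .005 0 0 0;0 0 0 0 0 0"}}

```text
clock: 19.45
eef_pos: [0.5267, -0.1061, 0.2481]
tool_rot: [-3.142, 0.0, -1.435]
force: [0.8, -0.4, -4.1]
gripper_width: 0.023
```

>>> {"op": "send_rows", "data": {"series": "-.009 .02 0 0 0 2.6;-.009 .04 0 0 0 2.6;-.009 .05 0 0 0 2.6;-.009 .05 0 0 0 2.6;-.009 .05 0 0 0 2.6;-.009 .05 0 0 0 2.6;-.009 .05 0 0 0 2.6;-.009 .05 0 0 0 2.6;-.009 .04 0 0 0 2.6;-.008 .0235 0 0 0 2.6"}}

```text
clock: 20.45
eef_pos: [0.437, 0.3155, 0.2468]
tool_rot: [3.14, 0.0, -0.976]
force: [0.4, -0.2, -4.1]
gripper_width: 0.0236
```

>>> {"op": "send_rows", "data": {"series": "0 0 -.01 0 0 0;0 0 -.02 0 0 0;0 0 -.03 0 0 0;0 0 -.03 0 0 0;0 0 -.03 0 0 0;0 0 -.025 0 0 0;0 0 -.02 0 0 0;0 0 -.01 0 0 0;0 0 0 0 0 0;0 0 0 0 0 0"}}

```text
clock: 21.45
eef_pos: [0.4391, 0.3119, 0.0736]
tool_rot: [-3.141, -0.0, -0.982]
force: [-0.2, 0.1, -2.8]
gripper_width: 0.0233
```

>>> {"op": "send_rows", "data": {"series": "0 .002 -.005 0 0 0;-.001 .002 -.005 0 0 0;0 0 -.003 0 0 0;0 0 -.002 0 0 0;0 0 -.001 0 0 0;0 0 -.001 0 0 0;0 0 -.001 0 0 0;0 0 0 0 0 0;0 0 0 0 0 0"}}

```text
clock: 22.35
eef_pos: [0.4377, 0.3164, 0.0557]
tool_rot: [-3.141, 0.0, -0.982]
force: [-3.9, -2.3, 12.0]
gripper_width: 0.0234
```

>>> {"op": "send_rows", "data": {"series": "0 0 .0005 0 0 0;0 0 0 0 0 0;0 0 0 0 0 0;0 0 0 0 0 0;0 0 0 0 0 0;0 0 0 0 0 0;0 0 0 0 0 0;0 0 0 0 0 0", "claw": 100}}

```text
clock: 23.15
eef_pos: [0.4377, 0.3164, 0.0556]
tool_rot: [-3.142, 0.0, -0.982]
force: [-0.1, -1.0, -0.3]
gripper_width: 0.0854
```

>>> {"op": "send_rows", "data": {"series": "0 0 .01 0 0 0;0 0 .02 0 0 0;0 0 .03 0 0 0;0 0 .03 0 0 0;0 0 .03 0 0 0;0 0 .03 0 0 0;0 0 .03 0 0 0;0 0 .015 0 0 0;0 0 0 0 0 0;0 0 0 0 0 0"}}

```text
clock: 24.15
eef_pos: [0.4374, 0.3163, 0.2508]
tool_rot: [-3.141, 0.0, -0.982]
force: [0.2, 0.3, 0.1]
gripper_width: 0.0853
```

```bash
python3 - <<'E'
from h import *
w=snap('wrist','w4'); s=snap('scene','s4'); st=r.get_state(); print(st['eef_pos'],st['force'],st['gripper_width'],st['qd'].round(3))
A=cv2.imread('pics/w4.png'); B=cv2.imread('pics/s4.png')
a=cv2.resize(A[60:260,150:400],(500,400)); b=B[100:300,100:400]
b=cv2.resize(b,(300,200)); c=np.zeros((400,800,3),np.uint8); c[:,:500]=a; c[:200,500:]=b
cv2.imwrite('pics/f.png',c)
E
```

```text
[0.43728179 0.31614602 0.24999336] [-0.52938454  0.23004397  0.20064352] 0.08548930734698026 [ 0.002  0.007 -0.001 -0.001  0.     0.001  0.001]
```

View pics/f.png

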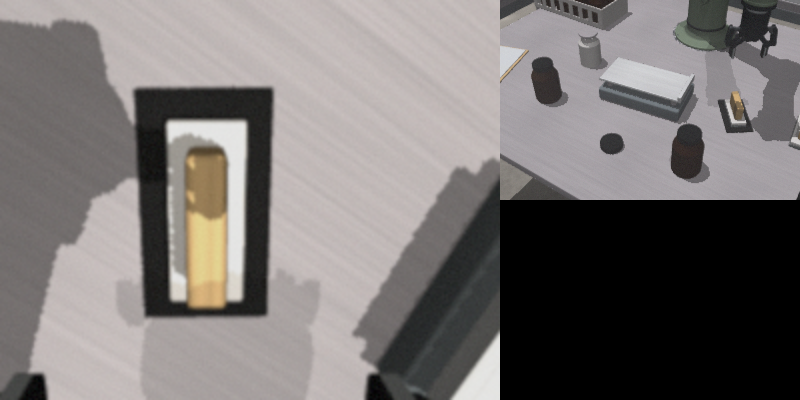

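The wiper stands upright and centred on the mat, with its plate at (205,210) inside the mat at (135–272,88–316). The dish and platform are up, the jars and lid haven't moved, and the arm is clear, so I'm handing in.

```bash
python3 -c "
from rig import r
print(r.close_job())"
```

```text
the job is handed in; nothing more can be done
None
```

I did the whole job in about 24 s of robot time and handed it in. The hand-in gave no verdict.

- **Dish:** I pressed the wiper's pad down on the dish, to an estimated 10–11 mm from the tool height. The last force reading, taken at 10 mm, was about 5 N over the wiper's weight. A picture before the wipe showed the dish back up.
- **Stroke:** I wiped along the platform's middle line from about y = +0.112 to −0.115 m, at about 5 cm/s. The force stayed steady at 8–9 N, which means the platform sank about 9–10 mm all the way. The yaw held within 0.01 rad of my estimate of the platform's angle.
- **Return:** The wiper is back on the mat and released. In the last pictures it stands upright and centred, the dish and platform are up, and the jars and lid look unmoved. The open gripper stands clear at a height of 0.25 m, reading no force.

**Disagreements:**
- The scene and side cameras differed by about 1 cm. I used the wrist camera, which agreed with their average to about 2–5 mm.
- I did not feel a clear contact with the raised stop. The start of the stroke is within about 1–3 mm of it by geometry only.
- The dish and platform depths are worked out from tool height and force, as the joint values cannot be read.

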